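# Sort two glaze test tiles and pull the loaded cassette from its dock

### The job

Stand the red-tagged test tile in the red-rimmed reject nest and the green-tagged one in the green-rimmed pocket of the blue cassette, each set down gently, upright, with its foot fully down inside the rim. Then pinch the cassette's two orange side catches together, lift the cassette with its tile about 10 cm straight up out of the dock, and finish while still holding it there by the catches, level and still. Leave the other pots and tools where they are.

Things in the scene. Friction and masses are not known exactly. Their poses are not given: they have to be found in the camera images.
- tile_green: Passed glaze test tile: a white ceramic inverted T whose upper 14 mm is tagged green. Foot 34 (x) x 30 (y) x 8 mm; upright fin 10 (x) x 30 (y) mm from 8 to 48 mm height, centred on the foot; about 50 g. Origin at the centre of the foot's underside, z up; grip the fin across its 10 mm (along x). Stands on the work surface.
- tile_red: Rejected glaze test tile: same shape and size as the green one, upper 14 mm tagged red. Same origin and axes.
- reject_nest: Reject nest, fixed to the table: grey plate 84 (x) x 80 (y) x 8 mm with a red rim 8 mm wide rising 8 mm above the plate round a pocket of 42 (x) x 38 (y) mm. Origin at the centre of its underside.
- nest_pocket (a point): Centre of the reject nest's pocket floor (8 mm above the nest's underside); same axes as the nest. The tile's foot goes in here with its x along the nest's x (either way round).
- dock: Dock, fixed to the table: aluminium plate 150 (x) x 124 (y) x 8 mm with grey end stops and corner guides (22 mm above the table) that locate the cassette with 1 mm play, and on each y side a grey lip over the cassette's hook: each lip spans x -15..15 mm and |y| 35 to 58 mm, its top is 42 mm above the table. Origin at the centre of the underside.
- cassette: Blue loose cassette, about 0.24 kg, standing on the dock's 8 mm plate, x along the dock's x: slab 116 (x) x 42 (y) x 8 mm, end bars 76 mm wide, 14 tall, green-rimmed pocket in the middle. Origin at the underside's centre. Two orange sprung catches at its y sides hook under the dock's lips: it lifts only 2 mm unless both are pinched in; then it rises straight up, held by the pinch (20 to 30 N).
- cassette_pocket (a point): Centre of the cassette's pocket floor, 8 mm above its underside; axes of the cassette. Pocket 40 (x) x 36 (y) mm, rim 8 mm above the floor. The tile's foot goes in with its x along the cassette's x (either way round); the fingers holding the tile pass between the catches, whose inner faces are 56 mm apart in y.
- catch_mid (a point): Point midway between the two catches at the height to pinch them, 62 mm above the cassette's underside; axes of the cassette. Pinch along the cassette's y.
- catch_left_pad (a point): Outer face of the left (+y) catch at the height to pinch it. Each catch is an orange upright plate 26 (x) x 5 (y) mm, from 12 to 80 mm above the cassette's underside, with black ribs; above the dock's lips its outer face is free. The outer faces are 66 mm apart when released and 54 mm when fully pinched.
- catch_right_pad (a point): The same on the right (-y) catch.
- catch_left (a joint): How far the left catch is pressed in (m): 0 released, 0.006 fully in; it slides along the cassette's y; spring of 1.2 N rising to 3.6 N. The hook clears the lip from about 0.0045 on.
- catch_right (a joint): The same for the right catch, pressed towards +y.
- cup_left: Bystander, not part of the job: small pebbled white unglazed cup, 59 mm across, 45 mm tall. Origin at the underside's centre.
- cup_right: Bystander, not part of the job: small pebbled white unglazed cup, 54 mm across, 40 mm tall. Origin at the underside's centre.
- bowl: Bystander, not part of the job: pebbled white unglazed bowl, 113 mm across, 50 mm tall. Origin at the underside's centre.
- glaze_jar: Bystander, not part of the job: amber glass jar with a black cap, 56 mm across, 75 mm tall. Origin at the underside's centre.
- brush: Bystander, not part of the job: brush lying flat, 170 mm long. Origin at the underside, at mid-length.
- lid_disc: Bystander, not part of the job: terracotta disc, 70 mm across, 14 mm thick. Origin at the underside's centre.
- saucer: Bystander, not part of the job: blue saucer, 90 mm across, 18 mm tall. Origin at the underside's centre.
Things that resemble listed ones, but are neither listed nor needed, are in the scene too. What is shaped like the tile_green but black or turquoise is not meant.

How it is judged:
On the way:
1. both tiles stand let go in their places (red in the reject nest, green in the cassette's pocket), in either order, while the cassette is still in the dock (distance between tile_red and nest_pocket below 0.009 m and z of tile_red in the frame of nest_pocket below 0.004 m and angle between the z axis of tile_red and the z axis of reject_nest, either way round below 0.12 rad and distance between tile_green and cassette_pocket below 0.0075 m and z of tile_green in the frame of cassette_pocket below 0.004 m and angle between the z axis of tile_green and the z axis of cassette, either way round below 0.12 rad and angle between tile_red's own z axis and vertical below 0.12 rad and contact force between each of tile_red, tile_green and the fingers below 0.1 N and z of cassette in the frame of dock below 0.014 m), for 0.2 s.
At the end, for the whole second after the job is handed in: Cassette held by both catches (each in over 4 mm), over 60 mm above its docked place, clear of the dock, tilt under 0.2 rad, still; green tile seated in its pocket (7.5 mm), red one in the reject nest (9 mm), each under 4 mm up, within 0.12 rad of square, untouched by the fingers (distance between tile_red and nest_pocket below 0.009 m and z of tile_red in the frame of nest_pocket below 0.004 m and angle between the z axis of tile_red and the z axis of reject_nest, either way round below 0.12 rad and distance between tile_green and cassette_pocket below 0.0075 m and z of tile_green in the frame of cassette_pocket below 0.004 m and angle between the z axis of tile_green and the z axis of cassette, either way round below 0.12 rad and angle between tile_red's own z axis and vertical below 0.12 rad and contact force between each of tile_red, tile_green and the fingers below 0.1 N and z of cassette in the frame of dock above 0.068 m and angle between cassette's own z axis and vertical below 0.2 rad and value of joint each of catch_left, catch_right above 0.004 m and contact force between cassette and the fingers above 2 N and contact force between cassette and dock below 0.1 N and linear speed of cassette below 0.02 m/s and angular speed of cassette below 0.15 rad/s); the arm keeps its last pose, push and grip.
It fails at once if a bystander is shifted by more than 30 mm (distance of any of cup_left, cup_right, bowl, glaze_jar, brush, lid_disc, saucer from where it was at the start of the episode above 0.03 m).
It fails at once if a tile is tipped by more than 0.7 rad (angle between any of tile_red, tile_green's own z axis and vertical above 0.7 rad).
It fails at once if a tile is let go high up (its foot over 60 mm above the work surface and 40 mm above the pocket) ((height (world z) of tile_red above 0.06 m and z of tile_red in the frame of cassette_pocket above 0.04 m and contact force between tile_red and the fingers below 0.01 N) or (height (world z) of tile_green above 0.06 m and z of tile_green in the frame of cassette_pocket above 0.04 m and contact force between tile_green and the fingers below 0.01 N)).
It also fails if it takes over 61 s, if anything falls off the work surface, if the arm or the gripper's body presses on something with over 40 N, if the wrist force passes 120 N, or if a joint passes its speed limit or range.

### The arm

A 7-joint arm with a two-finger parallel gripper is mounted at the origin on the work surface. World frame = base frame: x ahead of the robot, y to its left, z up, the work surface at z = 0. Lengths are in m, angles in rad, forces in N, time in s.
With the tool pointing down it reaches from about 0.4 to 0.85 m from the base axis. Payload 10.4 kg.
Tool frame: the origin (TCP) lies midway between the tips of the shut fingers; the grasp point (between the pads) lies manip.pinch_z behind it (manip.pinch_z is the distance from the TCP to the grasp point, in m); z points along the fingers, y is the direction in which the jaws open and shut (so a half turn about z gives the same grasp; the last joint's range is limited). The gripper opens to 85 mm and grips with 20 to 120 N. Pads are 22 mm wide; open, the fingers measure 114 mm over their backs; the gripper's body (76 mm by 85 mm) begins 54 mm behind the grasp point. The pads swing forward as they close: fully open they stand 13 mm farther back than shut.
Start: joints at [1.166, 0.332, -0.065, 1.46, 0.022, 1.35, -0.088], TCP at [0.233, -0.58, 0.231] pointing down, gripper open.
Joint ranges: [-2.6, 2.6], [-0.5, 2.12], [-1.47, 1.34], [0.16, 2.42], [-1.27, 4.41], [0.06, 2.06], [-2.6, 2.6]. Speed limits (rad/s): [2.22, 2.22, 2.79, 2.79, 3.14, 3.14, 3.14].

### API

Orientations are given as a unit quaternion [x, y, z, w].
In Python, from workcell import manip gives the robot as it stands.
- The arm moves only by the shell command python3 -m handwheel 'ROWS' [FORCE]. ROWS is JSON, a list that holds one entry, the list of rows, each a list of 7 numbers: the shift along the tool's x, y, z in m, then the turn, a rotation vector about the tool's x, y, z in rad, then the finger opening in m, from 0 to 0.0854. In form: [[[tx, ty, tz, ax, ay, az, claw], ...]]. A call has 1 to 8 rows; each row is the pose to reach, as a shift and turn from the pose commanded when the call began, along the tool's axes at that moment; what a row does not reach only later rows make up. A row lasts 1/8 s, in which the tool goes at most 62.5 mm and 10.7 degrees, less where a joint would pass 70% of its speed; a pose out of reach is approached as far as the arm can. A call with a gripper value outside its range is refused whole. The fingers move at their own pace and stop on an object; FORCE is the grip in N (left out, the last holds). Time passes only in rows, so rows that repeat a pose let the fingers close. It gives the time, the measured TCP pose, the force and the opening at its end, in the units of the state.
- manip.get_obs(): the state, without advancing time (a new reading comes with each control period).
- manip.camera(name): name is "side" or "top" or "wrist"; returns the picture (400x640x3 uint8, blue, green, red); there is no depth.
- manip.calibration(name): a dict with "fx", "fy", "cx", "cy" (pixels), "view" (4x4, takes a point from world to camera coordinates); the wrist camera has in their place "tool_from_camera" (4x4, takes a point from camera to tool coordinates, whose origin is the TCP and whose axes are the flange's). Camera axes: x right, y up, looking along -z (the intrinsics and any distortion apply to the point x, -y, -z); pixel columns grow to the right and rows downward; lengths in m; the calibration is good to about 2 mm. A picture is of the moment at which its call begins: read the wrist's pose just before it. calibration takes no time and is no camera call.
- manip.hand_in(): hands the job in, once; it reports no verdict.
The state is a dict: "clock": time; "joint_pos": joint angles; "joint_velocities": joint speeds; "tau": joint torques, N m; "position": TCP position; "ee_rot": TCP orientation; "ft_force": force on the tool from outside, world axes, zero at the start; "torque": the same for the moment, N m; "grip_width": opening from 0.0 (shut) to 1.0 (fully open).
Only numpy, scipy, OpenCV 4.12 (cv2) and the standard library are available. Lean on these libraries where they do the work, as an engineer would, in place of code of your own. Each camera call takes 0.05 s, during which the arm holds its last target.

## Working session

There is one attempt and no reset: what is moved stays moved. The work goes in short steps, Python scripts to look and compute and a shell command to move; the robot and the scene stay as the last step left them, time stands still between calls to the robot, and variables do not carry over. Pictures are saved under pics/ and viewed, and the job is handed in when it is done.

```bash
mkdir -p pics; ls
python3 - <<'E'
from workcell import manip
import cv2,json
o=manip.get_obs(); print(o); print(manip.pinch_z)
for n in("top","side","wrist"):
    cv2.imwrite(f"pics/{n}0.png",manip.camera(n)); print(n,manip.calibration(n))
E
```

```text
pics
{'clock': 0.0, 'joint_pos': array([ 1.16641605,  0.33286078, -0.06468327,  1.46095866,  0.02154783,
        1.34990141, -0.08850412]), 'joint_velocities': array([ 8.46306581e-05, -1.82646144e-03,  6.27100073e-04, -2.19641817e-04,
       -5.73475039e-05, -1.01968251e-03,  4.74244060e-04]), 'tau': array([ 6.76490663e-05, -6.25454664e+01,  4.90926986e-02, -3.91605484e+01,
        1.61802809e-02,  9.92187095e-03, -1.60372888e-07]), 'position': array([ 0.23271599, -0.57964381,  0.23051452]), 'ee_rot': array([ 9.81836436e-01,  1.89727957e-01, -1.47163404e-04, -7.02570169e-04]), 'ft_force': array([ 0.12542704, -0.13397589,  0.21692062]), 'torque': array([0.01112794, 0.03874451, 0.01152161]), 'grip_width': 1.0042562982583172}
0.0187
top {'fx': 370.81421534854604, 'fy': 370.81421534854604, 'cx': 324.4981728989946, 'cy': 196.46392602132678, 'view': array([[-0.00357049, -0.99983317, -0.01791324,  0.02764879],
       [ 0.9847287 , -0.00663343,  0.17396951, -0.57010046],
       [-0.17405931, -0.01701853,  0.9845881 , -0.91355203],
       [ 0.        ,  0.        ,  0.        ,  1.        ]])}
side {'fx': 443.42995424447247, 'fy': 443.42995424447247, 'cx': 311.03566583440727, 'cy': 200.24359156888374, 'view': array([[-0.79742027, -0.60330323,  0.01208841,  0.45740829],
       [ 0.29957132, -0.37841164,  0.87582056, -0.2536157 ],
       [-0.52381098,  0.70201841,  0.48248546, -0.87075351],
       [ 0.        ,  0.        ,  0.        ,  1.        ]])}
wrist {'fx': 344.7478383365419, 'fy': 344.7478383365419, 'cx': 316.27047682273144, 'cy': 198.42150499413378, 'tool_from_camera': array([[ 3.37086278e-04,  9.54728154e-01,  2.97479475e-01,
         7.49044663e-02],
       [ 9.99999668e-01, -1.01218155e-04, -8.08292218e-04,
        -5.96935823e-04],
       [-7.41589014e-04,  2.97479649e-01, -9.54727872e-01,
        -1.42518055e-01],
       [ 0.00000000e+00,  0.00000000e+00,  0.00000000e+00,
         1.00000000e+00]])}
```

View pics/top0.png

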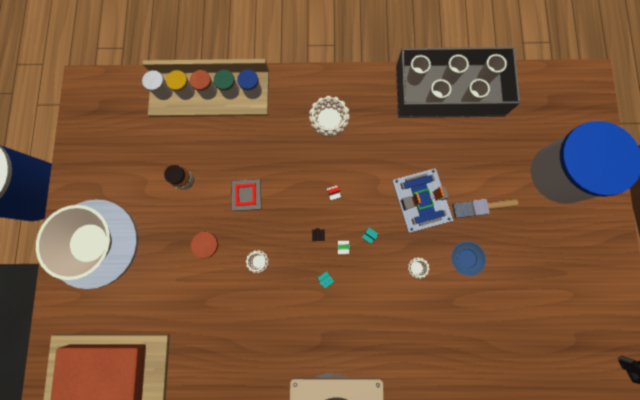

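View pics/side0.png

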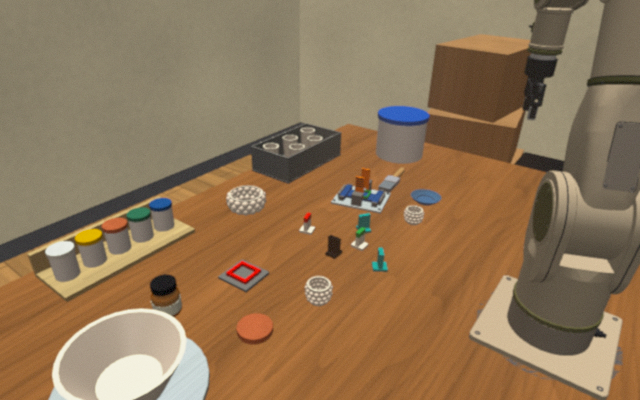

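View pics/wrist0.png

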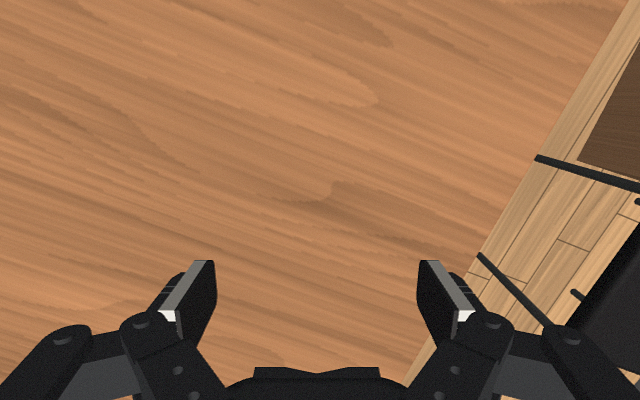

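Top view: red tile at about (333,192), green tile (343,247), reject nest (246,195), cassette and dock (423,199). Black and turquoise decoys stand near the green tile. Next I'll write the helpers and measure.

```bash
cat > h.py <<'E'
import numpy as np, cv2, sys
from workcell import manip
from scipy.spatial.transform import Rotation as R
def cam_pose(name,obs=None):
    c=manip.calibration(name)
    if name!="wrist": M=np.linalg.inv(c["view"])
    else:
        o=obs or manip.get_obs()
        T=np.eye(4);T[:3,:3]=R.from_quat(o["ee_rot"]).as_matrix();T[:3,3]=o["position"]
        M=T@c["tool_from_camera"]
    return c,M
def ray(name,uv,cp=None):
    c,M=cp or cam_pose(name)
    uv=np.atleast_2d(uv).astype(float)
    d=np.stack([(uv[:,0]-c["cx"])/c["fx"],-(uv[:,1]-c["cy"])/c["fy"],-np.ones(len(uv))],1)
    return M[:3,3],d@M[:3,:3].T
def onplane(name,uv,z,cp=None):
    o,d=ray(name,uv,cp); return o+d*((z-o[2])/d[:,2])[:,None]
def proj(name,P,cp=None):
    c,M=cp or cam_pose(name); P=np.atleast_2d(P)
    q=(P-M[:3,3])@M[:3,:3]
    return np.stack([c["cx"]+c["fx"]*q[:,0]/-q[:,2],c["cy"]-c["fy"]*q[:,1]/-q[:,2]],1)
def crop(img,x0,y0,w,h,s,f): cv2.imwrite(f,cv2.resize(img[y0:y0+h,x0:x0+w],None,fx=s,fy=s,interpolation=cv2.INTER_CUBIC))
E
python3 - <<'E'
from h import *
im=cv2.imread("pics/top0.png"); crop(im,220,155,250,140,3.2,"pics/topc.png")
print(onplane("top",[[246,195]],.016), onplane("top",[[423,199]],.02),onplane("top",[[333,189]],.048),onplane("top",[[343,248]],.048))
E
```

```text
[[0.58173753 0.23767243 0.016     ]] [[ 0.56694398 -0.23735584  0.02      ]] [[0.59028679 0.00246324 0.048     ]] [[ 0.43735793 -0.02177984  0.048     ]]
```

View pics/topc.png

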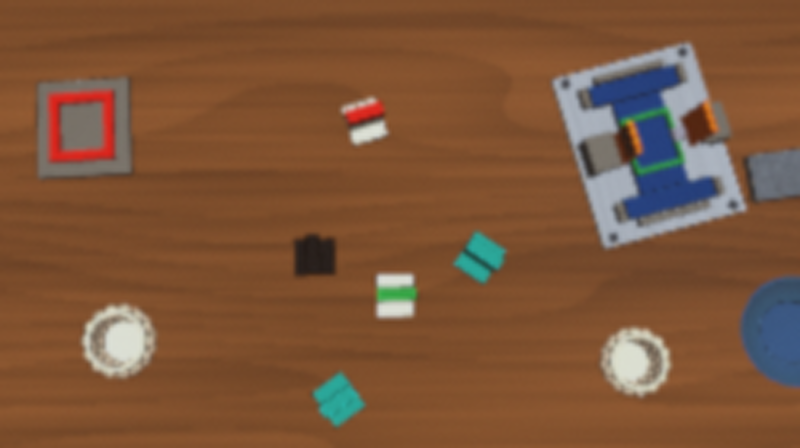

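```bash
cat >> h.py <<'E'
def go(pos,yaw,o=None):
    """rows for a target TCP position and tool-y heading yaw (deg), tool pointing down, from measured pose"""
    o=o or manip.get_obs(); A=R.from_quat(o["ee_rot"]); p=np.array(o["position"])
    y=np.array([np.cos(np.radians(yaw)),np.sin(np.radians(yaw)),0]); z=np.array([0,0,-1.]); x=np.cross(y,z)
    best=None
    for s in(1,-1):
        B=R.from_matrix(np.stack([s*x,s*y,z],1)); r=(A.inv()*B).as_rotvec()
        print("yawflip" if s<0 else "yaw", "shift",np.round(A.inv().apply(np.array(pos)-p),4),"turn",np.round(r,4))
def st():
    o=manip.get_obs(); A=R.from_quat(o["ee_rot"]).as_matrix()
    print("t",round(o["clock"],2),"p",np.round(o["position"],4),"yaw(y)",np.round(np.degrees(np.arctan2(A[1,1],A[0,1])),2),"z",np.round(A[:,2],3),"F",np.round(o["ft_force"],1),"g",round(o["grip_width"],3),"q",np.round(o["joint_pos"],2))
E
python3 - <<'E'
from h import *
go([.5,.06,.27],0); st()
E
```

```text
yaw shift [ 0.4864 -0.4941 -0.0388] turn [-9.000e-04 -6.000e-04 -1.189e+00]
yawflip shift [ 0.4864 -0.4941 -0.0388] turn [-6.0000e-04  1.0000e-03  1.9526e+00]
t 0.15 p [ 0.2328 -0.5797  0.2307] yaw(y) -68.12 z [-0.     0.001 -1.   ] F [-0.2 -0.7  0.4] g 1.004 q [ 1.17  0.33 -0.06  1.46  0.02  1.35 -0.09]
```

```bash
python3 -m handwheel '[[[0.486,-0.494,-0.039,0,0,-1.189,0.085],[0.486,-0.494,-0.039,0,0,-1.189,0.085],[0.486,-0.494,-0.039,0,0,-1.189,0.085],[0.486,-0.494,-0.039,0,0,-1.189,0.085],[0.486,-0.494,-0.039,0,0,-1.189,0.085],[0.486,-0.494,-0.039,0,0,-1.189,0.085],[0.486,-0.494,-0.039,0,0,-1.189,0.085],[0.486,-0.494,-0.039,0,0,-1.189,0.085]]]' 30
python3 - <<'E'
from h import *
go([.5,.06,.27],0); st()
E
```

```text
clock: 1.15
position: [0.4255, -0.1174, 0.2596]
ee_rot: [0.707, 0.707, -0.0, 0.0]
ft_force: [0.6, -0.6, 0.2]
grip_width: 0.996
yaw shift [ 0.1773  0.0747 -0.0105] turn [0.0003 0.0007 0.0008]
yawflip shift [ 0.1773  0.0747 -0.0105] turn [-1.1000e-03  5.0000e-04 -3.1408e+00]
t 1.15 p [ 0.4255 -0.1174  0.2596] yaw(y) 0.05 z [ 0.    -0.001 -1.   ] F [ 0.6 -0.6  0.2] g 0.996 q [ 0.77 -0.07 -0.57  1.84 -0.04  1.36  0.21]
```

```bash
python3 -m handwheel '[[[0.177,0.075,-0.01,0,0,0,0.085],[0.177,0.075,-0.01,0,0,0,0.085],[0.177,0.075,-0.01,0,0,0,0.085],[0.177,0.075,-0.01,0,0,0,0.085],[0.177,0.075,-0.01,0,0,0,0.085]]]'
python3 - <<'E'
from h import *
st(); o=manip.get_obs(); im=manip.camera("wrist"); cv2.imwrite("pics/w1.png",im)
import pickle; pickle.dump(o,open("w1.pkl","wb"))
E
```

```text
clock: 1.78
position: [0.5, 0.0576, 0.269]
ee_rot: [0.707, 0.707, -0.0, -0.0]
ft_force: [-0.4, -0.6, -0.3]
grip_width: 0.992
t 1.77 p [0.5    0.0576 0.269 ] yaw(y) 0.04 z [-0.001 -0.    -1.   ] F [-0.4 -0.6 -0.3] g 0.992 q [ 0.54  0.11 -0.79  1.68  0.08  1.39 -0.26]
```

View pics/w1.png

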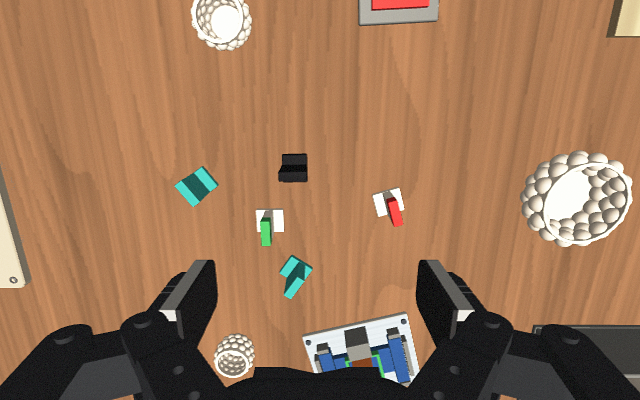

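Run:
```python
from h import *
im=cv2.imread("pics/w1.png"); a=cv2.resize(im[195:255,240:310],None,fx=5.5,fy=9,interpolation=0); 
crop(im,245,175,165,80,4.8,"pics/w1c.png")
```

```text
(no output)
```

View pics/w1c.png

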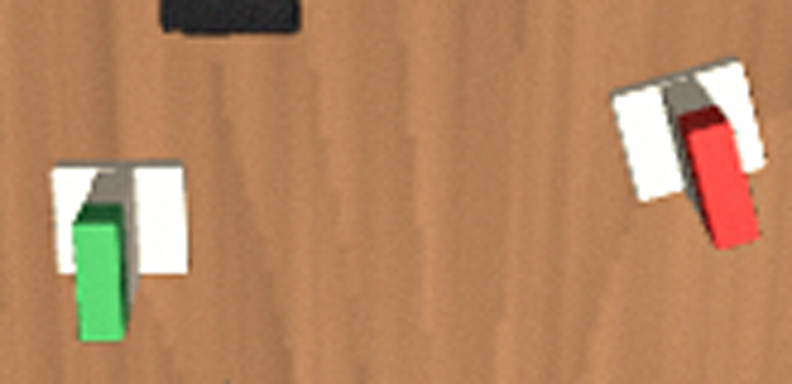

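Bright tag pixels are the top faces: green is upright around (266,232), and red, tilted about 15°, is around (397,213).

```bash
cat >> h.py <<'E'
def tag(im,col,cp,z=.048,vmin=150,bb=None):
    hsv=cv2.cvtColor(im,cv2.COLOR_BGR2HSV); h,s,v=cv2.split(hsv)
    m=((h>50)&(h<75)) if col=="g" else ((h<7)|(h>174))
    m=(m&(s>110)&(v>vmin)).astype(np.uint8)
    if bb: k=np.zeros_like(m); k[bb[1]:bb[3],bb[0]:bb[2]]=1; m*=k
    n,l,stt,c=cv2.connectedComponentsWithStats(m); 
    i=1+np.argmax(stt[1:,4]); ys,xs=np.nonzero(l==i)
    P=onplane("wrist",np.stack([xs+0.,ys+0.],1),z,cp)[:,:2]
    r=cv2.minAreaRect((P*1000).astype(np.float32)); (cx,cy),(w,hh),a=r
    box=cv2.boxPoints(r); e=[box[1]-box[0],box[2]-box[1]]; L=max(e,key=np.linalg.norm)
    ang=np.degrees(np.arctan2(L[1],L[0]))%180
    print(col,"px",np.round([xs.mean(),ys.mean()],1),"area",len(xs),"rect c(mm)",np.round([cx,cy],1),"mean",np.round(P.mean(0)*1000,1),"size",np.round([w,hh],1),"long axis deg",round(ang,1))
E
python3 - <<'E'
from h import *
import pickle
o=pickle.load(open("w1.pkl","rb")); im=cv2.imread("pics/w1.png"); cp=cam_pose("wrist",o)
tag(im,"g",cp,bb=(240,190,300,260)); tag(im,"r",cp,bb=(360,180,420,240))
# nest in top image
t=cv2.imread("pics/top0.png"); hsv=cv2.cvtColor(t,cv2.COLOR_BGR2HSV)
k=((hsv[...,0]<8)&(hsv[...,1]>190)&(hsv[...,2]>150)).astype(np.uint8); k[:170]=0;k[215:]=0;k[:,:225]=0;k[:,270:]=0
ys,xs=np.nonzero(k); P=onplane("top",np.stack([xs,ys],1),.016)[:,:2]*1000
print(cv2.minAreaRect(P.astype(np.float32)),P.mean(0))
E
```

```text
g px [265.  233.4] area 217 rect c(mm) [440.3 -22. ] mean [440.3 -21.8] size [10.4 28.4] long axis deg 90.2
r px [395.3 213.4] area 247 rect c(mm) [587.3   2.8] mean [587.2   2.8] size [11.1 30.7] long axis deg 106.1
((584.6915283203125, 240.60394287109375), (55.77603530883789, 49.096351623535156), 1.6967220306396484) [584.46543251 241.19081875]
```

Run:
```python
from h import *
go([.5872,.0028,.10],16.1); st()
```

```text
yaw shift [-0.0536  0.0874  0.169 ] turn [-0.0008  0.0005 -0.2821]
yawflip shift [-0.0536  0.0874  0.169 ] turn [7.0000e-04 1.1000e-03 2.8595e+00]
t 1.82 p [0.5    0.0566 0.2691] yaw(y) -0.06 z [-0.001 -0.001 -1.   ] F [ 0.1 -1.  -0.4] g 0.997 q [ 0.54  0.1  -0.79  1.68  0.08  1.39 -0.26]
```

```bash
python3 -m handwheel '[[[-0.0535,0.0875,0.169,0,0,-0.282,0.05],[-0.0535,0.0875,0.169,0,0,-0.282,0.05],[-0.0535,0.0875,0.169,0,0,-0.282,0.05],[-0.0535,0.0875,0.169,0,0,-0.282,0.05],[-0.0535,0.0875,0.169,0,0,-0.282,0.05],[-0.0535,0.0875,0.169,0,0,-0.282,0.05]]]' 30
python3 - <<'E'
from h import *
st(); o=manip.get_obs(); im=manip.camera("wrist"); cv2.imwrite("pics/w2.png",im); st()
tag(im,"r",cam_pose("wrist",o),bb=(180,120,460,400))
go([.5872,.0028,.014],16.1)
E
```

```text
clock: 2.58
position: [0.5882, 0.0046, 0.1027]
ee_rot: [0.601, 0.8, 0.001, 0.001]
ft_force: [0.3, -0.3, 0.8]
grip_width: 0.584
t 2.58 p [0.5882 0.0046 0.1027] yaw(y) 16.18 z [ 0.003 -0.001 -1.   ] F [ 0.3 -0.3  0.8] g 0.584 q [ 0.5   0.45 -0.73  1.68  0.33  1.13 -0.04]
t 2.62 p [0.5883 0.0046 0.1027] yaw(y) 16.19 z [ 0.003 -0.001 -1.   ] F [ 0.4  0.4 -0.1] g 0.591 q [ 0.5   0.45 -0.73  1.68  0.33  1.13 -0.04]
r px [315.6 223. ] area 794 rect c(mm) [587.2   2.9] mean [587.2   3.1] size [10.4 30.3] long axis deg 106.6
yaw shift [-0.0013 -0.0018  0.0887] turn [0.0029 0.0016 0.0015]
yawflip shift [-0.0013 -0.0018  0.0887] turn [-2.5000e-03  4.6000e-03 -3.1401e+00]
```

View pics/w2.png

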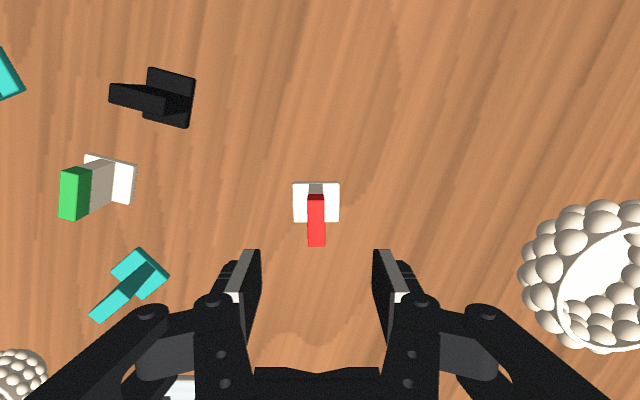

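The red tile (316,223) is centred between the jaws, and both views agree on its position (587,3). Descending and gripping.

```bash
python3 -m handwheel '[[[-0.0013,-0.0018,0.05,0.003,0.0016,0,0.05],[-0.0013,-0.0018,0.0887,0.003,0.0016,0,0.05],[-0.0013,-0.0018,0.0887,0.003,0.0016,0,0.05],[-0.0013,-0.0018,0.0887,0.003,0.0016,0,0.0],[-0.0013,-0.0018,0.0887,0.003,0.0016,0,0.0],[-0.0013,-0.0018,0.0887,0.003,0.0016,0,0.0],[-0.0013,-0.0018,0.0887,0.003,0.0016,0,0.0]]]' 25; python3 -c "
from h import *
st()"
```

```text
clock: 3.5
position: [0.5877, 0.0025, 0.0139]
ee_rot: [0.601, 0.799, 0.0, -0.0]
ft_force: [-1.4, -1.5, 6.7]
grip_width: 0.113
t 3.5 p [0.5877 0.0025 0.0139] yaw(y) 16.15 z [-0.  0. -1.] F [-1.4 -1.5  6.7] g 0.113 q [ 0.46  0.56 -0.68  1.74  0.41  0.98 -0.1 ]
```

```bash
python3 -c "
from h import *
go([.583,.17,.075],1.7)"
```

```text
yaw shift [ 0.1622  0.0421 -0.0611] turn [-1.000e-04 -3.000e-04  2.522e-01]
yawflip shift [ 0.1622  0.0421 -0.0611] turn [ 4.0000e-04 -2.0000e-04 -2.8894e+00]
```

```bash
python3 -m handwheel '[[[0,0,-0.04,0,0,0,0],[0.03,0.008,-0.061,0,0,0.04,0],[0.08,0.021,-0.061,0,0,0.126,0],[0.13,0.034,-0.061,0,0,0.2,0],[0.162,0.042,-0.061,0,0,0.252,0],[0.162,0.042,-0.061,0,0,0.252,0],[0.162,0.042,-0.061,0,0,0.252,0]]]'
python3 - <<'E'
from h import *
import pickle
st(); o=manip.get_obs(); im=manip.camera("wrist"); cv2.imwrite("pics/w3.png",im); pickle.dump(o,open("w3.pkl","wb"))
E
```

```text
clock: 4.38
position: [0.5822, 0.1689, 0.0734]
ee_rot: [0.696, 0.718, -0.001, -0.001]
ft_force: [1.2, -0.2, -0.3]
grip_width: 0.114
t 4.38 p [0.5822 0.1689 0.0734] yaw(y) 1.72 z [-0.002  0.    -1.   ] F [ 1.2 -0.2 -0.3] g 0.114 q [ 0.18  0.52 -0.69  1.65  0.37  1.1  -0.58]
```

View pics/w3.png

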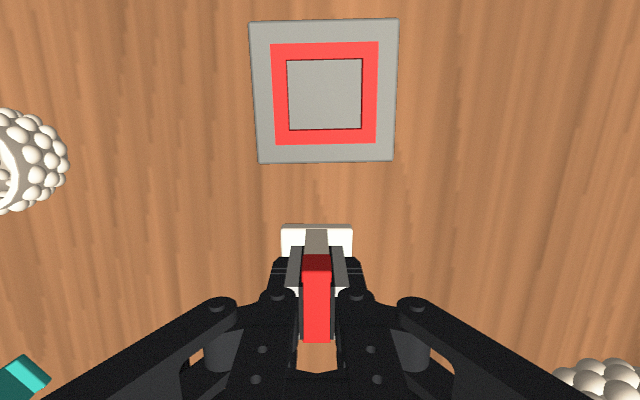

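The tile is held square. The nest's rim runs from (271,42) to (379,146). Measuring both.

```bash
cat >> h.py <<'E'
def rimrect(im,mask,cp,z):
    c,_=cv2.findContours(mask,cv2.RETR_EXTERNAL,cv2.CHAIN_APPROX_NONE); c=max(c,key=cv2.contourArea)
    P=onplane("wrist",c[:,0,:],z,cp)[:,:2]*1000
    r=cv2.minAreaRect(P.astype(np.float32)); b=cv2.boxPoints(r); e=[b[1]-b[0],b[2]-b[1]]; L=max(e,key=np.linalg.norm)
    print("rim c",np.round(r[0],1),"size",np.round(r[1],1),"long deg",round(np.degrees(np.arctan2(L[1],L[0]))%180,1))
E
python3 - <<'E'
from h import *
import pickle
o=pickle.load(open("w3.pkl","rb")); im=cv2.imread("pics/w3.png"); cp=cam_pose("wrist",o)
hsv=cv2.cvtColor(im,cv2.COLOR_BGR2HSV)
m=(((hsv[...,0]<7)|(hsv[...,0]>174))&(hsv[...,1]>120)&(hsv[...,2]>150)).astype(np.uint8); m[180:]=0
rimrect(im,m,cp,.016)
tag(im,"r",cp,z=o["position"][2]+.034,bb=(280,240,360,380))
# foot top edge
print(onplane("wrist",[[281,228],[352,228]],o["position"][2]-.014+.008,cp))
E
```

```text
rim c [583.3 242.8] size [58.  54.1] long deg 3.0
r px [316.2 305.9] area 1957 rect c(mm) [581.1 169.2] mean [581.1 169.8] size [10.6 30.2] long axis deg 91.7
[[0.56427937 0.18374784 0.06741544]
 [0.59718688 0.18477987 0.06741544]]
```

```bash
python3 -c "
from h import *
go([.5844,.2425,.045],3.0)"
```

```text
yaw shift [0.0741 0.0043 0.0282] turn [-0.0026  0.     -0.0235]
yawflip shift [0.0741 0.0043 0.0282] turn [0.     0.0041 3.1181]
```

```bash
python3 -m handwheel '[[[0.04,0.002,0,-0.0026,0,-0.0235,0],[0.074,0.0043,0.0,-0.0026,0,-0.0235,0],[0.074,0.0043,0.02,-0.0026,0,-0.0235,0],[0.074,0.0043,0.028,-0.0026,0,-0.0235,0],[0.074,0.0043,0.028,-0.0026,0,-0.0235,0],[0.074,0.0043,0.028,-0.0026,0,-0.0235,0]]]'; python3 -c "
from h import *
st();go([.5844,.2425,.0225],3.0)"
```

```text
clock: 5.18
position: [0.5843, 0.2427, 0.0453]
ee_rot: [0.688, 0.725, 0.0, -0.0]
ft_force: [0.5, 0.2, -0.1]
grip_width: 0.117
t 5.17 p [0.5843 0.2427 0.0453] yaw(y) 2.98 z [-0.     0.001 -1.   ] F [ 0.5  0.2 -0.1] g 0.117 q [ 0.05  0.61 -0.68  1.6   0.42  1.08 -0.7 ]
yaw shift [-0.0003  0.      0.0228] turn [-0.0001 -0.0005 -0.0004]
yawflip shift [-0.0003  0.      0.0228] turn [-9.0000e-04  2.0000e-04  3.1412e+00]
```

```bash
python3 -m handwheel '[[[0,0,0.01,0,0,0,0],[0,0,0.017,0,0,0,0],[0,0,0.02,0,0,0,0],[0,0,0.0225,0,0,0,0],[0,0,0.0225,0,0,0,0]]]'; python3 -c "
from h import *
st()"
```

```text
clock: 5.8
position: [0.5838, 0.2439, 0.0223]
ee_rot: [0.688, 0.726, 0.0, -0.001]
ft_force: [0.3, -0.4, -0.1]
grip_width: 0.113
t 5.8 p [0.5838 0.2439 0.0223] yaw(y) 3.07 z [-0.001  0.001 -1.   ] F [ 0.3 -0.4 -0.1] g 0.113 q [ 0.04  0.64 -0.67  1.61  0.44  1.05 -0.71]
```

```bash
python3 -m handwheel '[[[-0.001,0,0.001,0,0,0,0],[-0.001,0,0.0015,0,0,0,0],[-0.001,0,0.0015,0,0,0,0]]]'; python3 -c "
from h import *
st()"
```

```text
clock: 6.18
position: [0.584, 0.2433, 0.0219]
ee_rot: [0.688, 0.726, 0.0, -0.0]
ft_force: [-2.9, 0.5, 7.4]
grip_width: 0.113
t 6.17 p [0.584  0.2433 0.0219] yaw(y) 3.08 z [ 0.     0.001 -1.   ] F [-2.9  0.5  7.4] g 0.113 q [ 0.04  0.64 -0.67  1.61  0.44  1.05 -0.71]
```

Contact at the expected height. Release, then rise.

```bash
python3 -m handwheel '[[[0,0,0,0,0,0,0.02],[0,0,0,0,0,0,0.04],[0,0,-0.002,0,0,0,0.045],[0,0,-0.03,0,0,0,0.045],[0,0,-0.08,0,0,0,0.045],[0,0,-0.11,0,0,0,0.045],[0,0,-0.11,0,0,0,0.045]]]'
python3 - <<'E'
from h import *
st(); o=manip.get_obs(); im=manip.camera("wrist"); cv2.imwrite("pics/w4.png",im)
cp=cam_pose("wrist",o); tag(im,"r",cp,z=.056,bb=(270,180,380,300))
go([.4403,-.0218,.11],0)
E
```

```text
clock: 7.05
position: [0.5852, 0.2435, 0.1337]
ee_rot: [0.688, 0.726, 0.002, 0.001]
ft_force: [-0.1, -0.2, -0.1]
grip_width: 0.531
t 7.05 p [0.5852 0.2435 0.1337] yaw(y) 3.06 z [ 0.004  0.002 -1.   ] F [-0.1 -0.2 -0.1] g 0.531 q [ 0.07  0.52 -0.73  1.53  0.36  1.23 -0.65]
r px [314.6 207.4] area 2002 rect c(mm) [583.2 246.3] mean [583.2 244.5] size [49.4 34.7] long axis deg 3.0
yaw shift [-0.2566 -0.158   0.0213] turn [ 0.0011 -0.0011  0.0534]
yawflip shift [-0.2566 -0.158   0.0213] turn [ 1.7000e-03  1.7000e-03 -3.0882e+00]
```

View pics/w4.png

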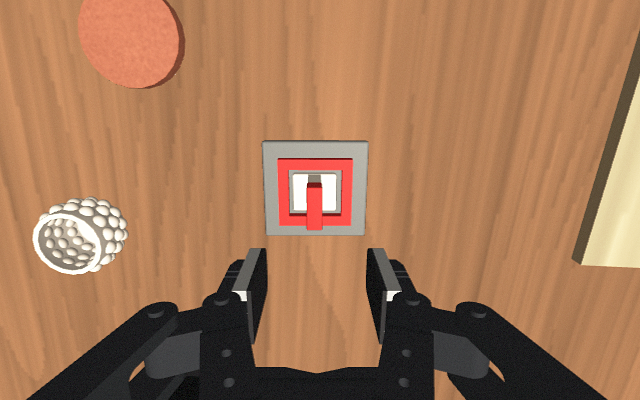

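The red tile stands centred in the nest, its foot inside the rim (316,195). Next, the green one.

```bash
python3 -m handwheel '[[[-0.256,-0.158,0.021,0.001,-0.001,0.053,0.045],[-0.256,-0.158,0.021,0.001,-0.001,0.053,0.045],[-0.256,-0.158,0.021,0.001,-0.001,0.053,0.045],[-0.256,-0.158,0.021,0.001,-0.001,0.053,0.045],[-0.256,-0.158,0.021,0.001,-0.001,0.053,0.045],[-0.256,-0.158,0.021,0.001,-0.001,0.053,0.045],[-0.256,-0.158,0.021,0.001,-0.001,0.053,0.045],[-0.256,-0.158,0.021,0.001,-0.001,0.053,0.045]]]'
python3 - <<'E'
from h import *
st(); o=manip.get_obs(); im=manip.camera("wrist"); cv2.imwrite("pics/w5.png",im)
cp=cam_pose("wrist",o); tag(im,"g",cp,bb=(230,160,400,300))
go([.4403,-.0218,.014],0)
E
```

```text
clock: 8.1
position: [0.4401, -0.0201, 0.1096]
ee_rot: [0.706, 0.708, -0.0, -0.001]
ft_force: [0.7, -0.0, 0.2]
grip_width: 0.528
t 8.1 p [ 0.4401 -0.0201  0.1096] yaw(y) 0.14 z [-0.002  0.    -1.   ] F [ 0.7 -0.   0.2] g 0.528 q [ 0.63  0.09 -0.71  2.04  0.07  1.04 -0.11]
g px [318.4 218.7] area 730 rect c(mm) [440.  -21.6] mean [440.2 -21.2] size [10.1 29.8] long axis deg 90.6
yaw shift [-0.0017  0.0003  0.0956] turn [-0.0018 -0.0005  0.0026]
yawflip shift [-0.0017  0.0003  0.0956] turn [ 7.000e-04 -2.900e-03 -3.139e+00]
```

View pics/w5.png

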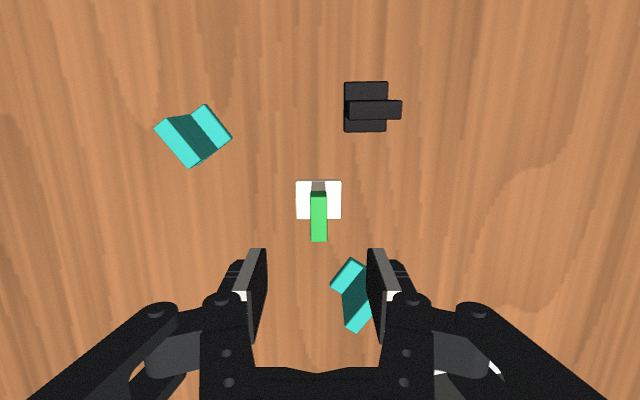

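Run:
```python
from h import *
t=cv2.imread("pics/top0.png");hsv=cv2.cvtColor(t,cv2.COLOR_BGR2HSV)
k=((abs(hsv[...,0].astype(int)-87)<8)&(hsv[...,1]>120)); k[:,350:]*=1; k[:,:350]=0;k[:220]=0;k[250:]=0;k[:,385:]=0
ys,xs=np.nonzero(k); 
for z in(.008,.048):
  P=onplane("top",np.stack([xs,ys],1),z)*1000; print(P.min(0),P.max(0))
o=manip.get_obs(); cp=cam_pose("wrist",o); print(onplane("wrist",[[352,258],[330,285]],.008,cp),onplane("wrist",[[352,258],[330,285],[345,330]],.048,cp))
```

```text
Traceback (most recent call last):
numpy._core._exceptions._UFuncOutputCastingError: Cannot cast ufunc 'multiply' output from dtype('int64') to dtype('bool') with casting rule 'same_kind'
```

Run:
```python
from h import *
t=cv2.imread("pics/top0.png");hsv=cv2.cvtColor(t,cv2.COLOR_BGR2HSV)
k=((abs(hsv[...,0].astype(int)-87)<8)&(hsv[...,1]>120)); k[:,:350]=0;k[:220]=0;k[250:]=0;k[:,385:]=0
ys,xs=np.nonzero(k); 
for z in(.008,.048):
  P=onplane("top",np.stack([xs,ys],1),z)*1000; print(P.min(0),P.max(0))
o=manip.get_obs(); cp=cam_pose("wrist",o); print(onplane("wrist",[[352,258],[330,285]],.008,cp),onplane("wrist",[[352,258],[330,285],[345,330]],.048,cp))
```

```text
[ 454.27638711 -111.30079852    8.        ] [491.44661639 -73.87475297   8.        ]
[ 452.18605809 -106.47342799   48.        ] [487.85619917 -70.55779468  48.        ]
[[ 0.46696263 -0.06901243  0.008     ]
 [ 0.45007553 -0.09312968  0.008     ]] [[ 0.46239163 -0.04855316  0.048     ]
 [ 0.44827119 -0.06871922  0.048     ]
 [ 0.45935913 -0.1046632   0.048     ]]
```

The nearest turquoise decoy edge is at y=-69 mm and the finger edge is at -33 mm, so there's room to descend.

```bash
python3 -m handwheel '[[[-0.0015,0.0,0.05,-0.0018,0,0,0.045],[-0.0015,0.0,0.0955,-0.0018,0,0,0.045],[-0.0015,0.0,0.0955,-0.0018,0,0,0.045],[-0.0015,0.0,0.0955,-0.0018,0,0,0],[-0.0015,0.0,0.0955,-0.0018,0,0,0],[-0.0015,0.0,0.0955,-0.0018,0,0,0],[-0.0015,0.0,0.0955,-0.0018,0,0,0]]]'; python3 -c "
from h import *
st();go([.44,-.022,.065],0);go([.54,-.2,.13],16.5)"
```

```text
clock: 9.02
position: [0.4411, -0.0229, 0.016]
ee_rot: [0.707, 0.707, 0.001, 0.002]
ft_force: [-1.2, 0.7, 8.7]
grip_width: 0.109
t 9.03 p [ 0.4411 -0.0229  0.016 ] yaw(y) 0.03 z [ 0.003 -0.001 -1.   ] F [-1.2  0.7  8.7] g 0.109 q [ 0.58  0.26 -0.68  2.11  0.22  0.83 -0.23]
yaw shift [ 0.0008 -0.001  -0.049 ] turn [0.0033 0.001  0.0004]
yawflip shift [ 0.0008 -0.001  -0.049 ] turn [-1.6000e-03  5.2000e-03 -3.1412e+00]
yaw shift [-0.1773  0.0992 -0.1135] turn [ 0.0031  0.0015 -0.2875]
yawflip shift [-0.1773  0.0992 -0.1135] turn [ 2.100e-03 -4.500e-03  2.854e+00]
```

```bash
python3 -m handwheel '[[[0,0,-0.06,0.003,0,0,0],[0,0,-0.12,0.003,0,0,0],[0,0,-0.139,0.003,0,0,0],[0,0,-0.139,0.003,0,0,0]]]'; python3 -c "
from h import *
st();go([.593,-.323,.155],16.5)"
```

```text
clock: 9.52
position: [0.4408, -0.0231, 0.1553]
ee_rot: [0.707, 0.707, -0.0, 0.001]
ft_force: [-1.3, -0.2, -0.7]
grip_width: 0.113
t 9.53 p [ 0.4408 -0.0231  0.1553] yaw(y) 0.01 z [ 0.001 -0.002 -1.   ] F [-1.3 -0.2 -0.7] g 0.113 q [ 0.68  0.03 -0.73  1.99  0.02  1.13 -0.06]
yaw shift [-0.3     0.1522  0.0012] turn [ 0.0011  0.0023 -0.2878]
yawflip shift [-0.3     0.1522  0.0012] turn [ 3.3000e-03 -1.6000e-03  2.8538e+00]
```

```bash
python3 -m handwheel '[[[-0.04,0.02,0,0.001,0.002,-0.05,0],[-0.09,0.046,0,0.001,0.002,-0.1,0],[-0.14,0.071,0,0.001,0.002,-0.15,0],[-0.19,0.096,0,0.001,0.002,-0.2,0],[-0.24,0.122,0,0.001,0.002,-0.25,0],[-0.28,0.142,0,0.001,0.002,-0.288,0],[-0.3,0.152,0,0.001,0.002,-0.288,0],[-0.3,0.152,0,0.001,0.002,-0.288,0]]]'
python3 - <<'E'
from h import *
import pickle
st(); o=manip.get_obs(); im=manip.camera("wrist"); cv2.imwrite("pics/w6.png",im); pickle.dump(o,open("w6.pkl","wb"))
E
```

```text
clock: 10.52
position: [0.5912, -0.324, 0.1507]
ee_rot: [0.599, 0.801, -0.001, -0.003]
ft_force: [-0.6, 1.1, -0.2]
grip_width: 0.112
t 10.53 p [ 0.5912 -0.324   0.1507] yaw(y) 16.41 z [-0.006  0.003 -1.   ] F [-0.6  1.1 -0.2] g 0.112 q [ 0.81  0.55 -0.53  1.39  0.28  1.29  0.54]
```

View pics/w6.png

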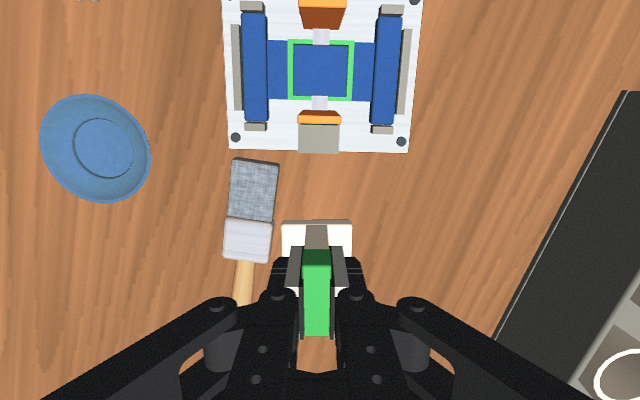

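The green rim is clear at (288..354, 38..102), with the catches at (319,118) and (322,12). Measuring.

Run:
```python
from h import *
import pickle
o=pickle.load(open("w6.pkl","rb")); im=cv2.imread("pics/w6.png"); cp=cam_pose("wrist",o)
hsv=cv2.cvtColor(im,cv2.COLOR_BGR2HSV)
m=((abs(hsv[...,0].astype(int)-65)<12)&(hsv[...,1]>110)&(hsv[...,2]>110)).astype(np.uint8); m[180:]=0
rimrect(im,m,cp,.024)
tag(im,"g",cp,z=o["position"][2]+.032,bb=(280,240,360,380))
mo=((hsv[...,0]>8)&(hsv[...,0]<20)&(hsv[...,1]>200)&(hsv[...,2]>200)).astype(np.uint8); mo[180:]=0
n,l,s,c=cv2.connectedComponentsWithStats(mo)
for i in range(1,n):
  if s[i,4]>50: print(s[i],c[i],onplane("wrist",[c[i]],.088,cp))
```

```text
rim c [ 580.9 -232.2] size [17.2 41.4] long deg 105.1
g px [316.3 299.5] area 1824 rect c(mm) [ 589.8 -322.4] mean [ 589.6 -321.9] size [10.1 29.8] long axis deg 106.7
```

Run:
```python
from h import *
import pickle
o=pickle.load(open("w6.pkl","rb")); im=cv2.imread("pics/w6.png"); cp=cam_pose("wrist",o)
hsv=cv2.cvtColor(im,cv2.COLOR_BGR2HSV)
print(hsv[70,284:296].tolist(),hsv[40,316:324].tolist(),hsv[119,319].tolist(),hsv[4,322].tolist())
m=((abs(hsv[...,0].astype(int)-62)<18)&(hsv[...,1]>110)&(hsv[...,2]>80)).astype(np.uint8); m[180:]=0
m=cv2.morphologyEx(m,cv2.MORPH_CLOSE,np.ones((9,9),np.uint8))
ys,xs=np.nonzero(m); print(xs.min(),xs.max(),ys.min(),ys.max())
P=onplane("wrist",np.stack([xs,ys],1),.024,cp)[:,:2]*1000; print(cv2.minAreaRect(P.astype(np.float32)))
mo=((hsv[...,0]>8)&(hsv[...,0]<20)&(hsv[...,1]>200)&(hsv[...,2]>180)).astype(np.uint8); mo[180:]=0
n,l,s,c=cv2.connectedComponentsWithStats(mo)
for i in range(1,n):
  if s[i,4]>20: print(s[i],c[i],onplane("wrist",[c[i]],.088,cp))
crop(im,215,0,215,160,3.7,"pics/w6c.png")
```

```text
[[109, 168, 176], [109, 173, 175], [108, 172, 172], [88, 131, 163], [64, 136, 233], [65, 135, 227], [65, 135, 228], [66, 137, 229], [64, 141, 222], [83, 136, 120], [110, 168, 187], [109, 169, 180]] [[118, 15, 227], [115, 13, 229], [115, 13, 230], [115, 12, 231], [120, 12, 234], [115, 13, 236], [115, 12, 234], [115, 14, 234]] [18, 161, 253] [18, 162, 253]
288 354 39 100
((566.4877319335938, -236.0006866455078), (47.44827651977539, 41.604312896728516), 15.062495231628418)
```

View pics/w6c.png

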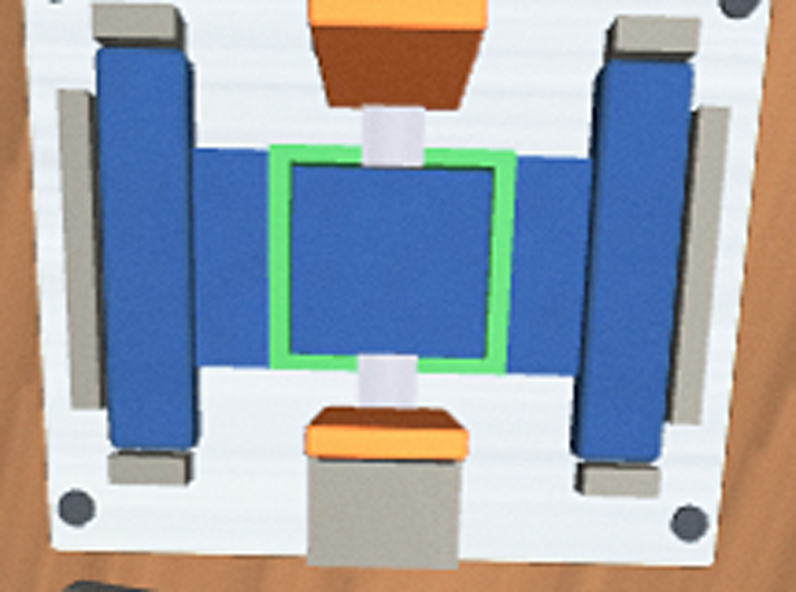

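Run:
```python
from h import *
import pickle
o=pickle.load(open("w6.pkl","rb")); cp=cam_pose("wrist",o)
f=lambda L,z:onplane("wrist",np.array(L)/3.7+[215,0],z,cp)[:,:2]*1000
for nm,L in(("in",[(289,163),(495,168),(487,355),(290,353)]),("out",[(268,145),(517,150),(507,376),(270,368)])):
    P=f(L,.024); print(nm,P.mean(0),cv2.minAreaRect(P.astype(np.float32)),[round(np.degrees(np.arctan2(*(P[b]-P[a])[::-1])),1) for a,b in((0,1),(3,2),(2,1),(3,0))])
# bars: dock sides, bar centres at z top .030 
P=f([(97,48),(692,62),(660,460),(110,447)],.030-.008+.008); print(P.mean(0))
A=f([(310,0),(487,0)],.088);B=f([(306,442),(467,442)],.088); A2=f([(310,27),(487,27)],.088)
print("near catch top mid",B.mean(0),"far catch inner edge",A2.mean(0))
```

```text
in [ 566.67822838 -236.24643112] ((566.7055053710938, -236.19000244140625), (40.06037902832031, 35.393310546875), 15.630850791931152) [np.float64(15.1), np.float64(15.9), np.float64(105.4), np.float64(105.6)]
out [ 566.77186336 -236.37515622] ((566.807373046875, -236.53041076660156), (48.39021301269531, 42.16023635864258), 15.33641529083252) [np.float64(15.3), np.float64(14.6), np.float64(105.5), np.float64(105.6)]
[ 566.69269385 -236.8168687 ]
near catch top mid [ 574.4187959  -265.56257871] far catch inner edge [ 559.39784036 -209.0873424 ]
```

```bash
python3 -c "
from h import *
go([.5681,-.2379,.15],15.4)"
```

```text
yaw shift [0.0876 0.0018 0.0016] turn [-0.0048 -0.0046  0.0194]
yawflip shift [0.0876 0.0018 0.0016] turn [ 0.0072 -0.0075 -3.1222]
```

```bash
python3 -m handwheel '[[[0.03,0,0.001,-0.005,-0.005,0.019,0],[0.065,0.001,0.001,-0.005,-0.005,0.019,0],[0.0875,0.0018,0.001,-0.005,-0.005,0.019,0],[0.0875,0.0018,0.001,-0.005,-0.005,0.019,0],[0.0875,0.0018,0.001,-0.005,-0.005,0.019,0]]]'; python3 -c "
from h import *
st();go([.5681,-.2379,.06],15.4)"
```

```text
clock: 11.2
position: [0.5683, -0.2385, 0.1521]
ee_rot: [0.606, 0.796, -0.0, 0.001]
ft_force: [0.1, -0.9, -1.3]
grip_width: 0.114
t 11.2 p [ 0.5683 -0.2385  0.1521] yaw(y) 15.45 z [ 0.002 -0.002 -1.   ] F [ 0.1 -0.9 -1.3] g 0.114 q [ 0.77  0.43 -0.58  1.56  0.24  1.22  0.42]
yaw shift [ 0.0009 -0.0001  0.0921] turn [0.0011 0.0028 0.0009]
yawflip shift [ 0.0009 -0.0001  0.0921] turn [-4.5000e-03  1.7000e-03 -3.1407e+00]
```

```bash
python3 -m handwheel '[[[0.0006,0,0.04,0.001,0.003,0,0],[0.0006,0,0.07,0.001,0.003,0,0],[0.0006,0,0.09,0.001,0.003,0,0],[0.0006,0,0.092,0.001,0.003,0,0],[0.0006,0,0.092,0.001,0.003,0,0]]]'; python3 -c "
from h import *
st();go([.5681,-.2379,.033],15.4)
cv2.imwrite('pics/w7.png',manip.camera('wrist'))"
```

```text
clock: 11.82
position: [0.5692, -0.2382, 0.061]
ee_rot: [0.606, 0.796, 0.001, 0.0]
ft_force: [0.4, 0.2, -0.2]
grip_width: 0.109
t 11.82 p [ 0.5692 -0.2382  0.061 ] yaw(y) 15.43 z [ 0.001  0.    -1.   ] F [ 0.4  0.2 -0.2] g 0.109 q [ 0.75  0.52 -0.55  1.64  0.3   1.06  0.38]
yaw shift [ 0.0006 -0.0011  0.028 ] turn [0.0015 0.0001 0.0005]
yawflip shift [ 0.0006 -0.0011  0.028 ] turn [-1.000e-04  2.300e-03 -3.141e+00]
```

View pics/w7.png

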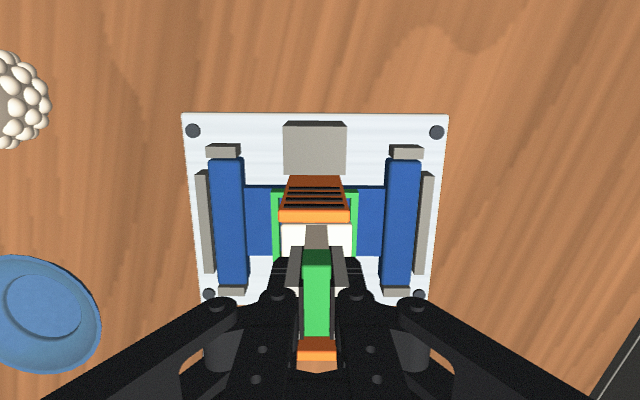

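The tile is centred between the catches and over the rim (green edges at 276 and 354 sit either side of the foot, 282–352). Lowering slowly.

```bash
python3 -m handwheel '[[[0.0005,-0.001,0.008,0.001,0,0,0],[0.0005,-0.001,0.016,0.001,0,0,0],[0.0005,-0.001,0.022,0.001,0,0,0],[0.0005,-0.001,0.025,0.001,0,0,0],[0.0005,-0.001,0.027,0.001,0,0,0],[0.0005,-0.001,0.027,0.001,0,0,0]]]'; python3 -c "
from h import *
st()"
```

```text
clock: 12.62
position: [0.5676, -0.2377, 0.0331]
ee_rot: [0.606, 0.796, 0.0, -0.0]
ft_force: [-0.1, 0.3, -0.5]
grip_width: 0.111
t 12.62 p [ 0.5676 -0.2377  0.0331] yaw(y) 15.44 z [-0.001  0.001 -1.   ] F [-0.1  0.3 -0.5] g 0.111 q [ 0.74  0.55 -0.54  1.66  0.32  1.02  0.37]
```

```bash
python3 -m handwheel '[[[0,0,0.001,0,0,0,0],[0,0,0.0015,0,0,0,0],[0,0,0.0015,0,0,0,0]]]'; python3 -c "
from h import *
st()"
```

```text
clock: 13.0
position: [0.5677, -0.2378, 0.0321]
ee_rot: [0.606, 0.796, -0.0, -0.0]
ft_force: [-2.9, 0.8, 5.3]
grip_width: 0.112
t 13.0 p [ 0.5677 -0.2378  0.0321] yaw(y) 15.44 z [-0.  0. -1.] F [-2.9  0.8  5.3] g 0.112 q [ 0.74  0.55 -0.54  1.66  0.32  1.02  0.37]
```

Seated at the expected height. Opening 30 mm, then rising straight up.

```bash
python3 -m handwheel '[[[0,0,0,0,0,0,0.02],[0,0,0,0,0,0,0.03],[0,0,0,0,0,0,0.03],[0,0,-0.03,0,0,0,0.03],[0,0,-0.08,0,0,0,0.03],[0,0,-0.12,0,0,0,0.03],[0,0,-0.12,0,0,0,0.03]]]'
python3 - <<'E'
from h import *
import pickle
st(); o=manip.get_obs(); im=manip.camera("wrist"); cv2.imwrite("pics/w8.png",im); pickle.dump(o,open("w8.pkl","wb"))
tag(im,"g",cam_pose("wrist",o),z=.064,bb=(260,150,380,300))
E
```

```text
clock: 13.88
position: [0.5695, -0.2382, 0.1553]
ee_rot: [0.606, 0.796, 0.001, 0.003]
ft_force: [-0.3, 0.0, 0.1]
grip_width: 0.347
t 13.88 p [ 0.5695 -0.2382  0.1553] yaw(y) 15.44 z [ 0.005 -0.002 -1.   ] F [-0.3  0.   0.1] g 0.347 q [ 0.77  0.42 -0.58  1.56  0.24  1.23  0.42]
g px [322.2 194.5] area 882 rect c(mm) [ 572.1 -227.7] mean [ 571.2 -231.6] size [25.1 44.1] long axis deg 105.0
```

View pics/w8.png

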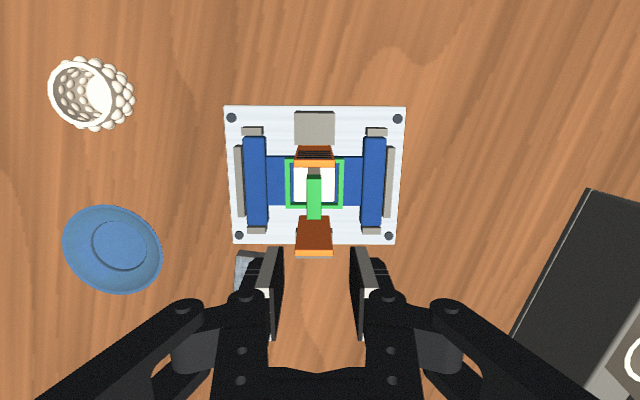

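The green tile is seated upright inside the rim. Next, open fully, turn 90°, and centre over the cassette.

```bash
python3 -c "
from h import *
go([.568,-.2363,.14],-74.6)"
python3 -m handwheel '[[[0,0,0,0,0,0.19,0.085],[0,0,0,0,0,0.37,0.085],[0,0,0,0,0,0.56,0.085],[0,0,0,0,0,0.74,0.085],[0,0,0,0,0,0.93,0.085],[0,0,0,0,0,1.11,0.085],[0,0,0,0,0,1.29,0.085],[0,0,0,0,0,1.45,0.085]]]' 25; python3 -c "
from h import *
st();go([.568,-.2363,.14],-74.6)"
```

```text
yaw shift [0.0018 0.0001 0.013 ] turn [ 2.0000e-03 -2.0000e-04  1.5714e+00]
yawflip shift [0.0018 0.0001 0.013 ] turn [ 2.0000e-04  2.0000e-03 -1.5702e+00]
clock: 14.92
position: [0.5668, -0.2376, 0.1499]
ee_rot: [0.982, 0.191, -0.001, -0.001]
ft_force: [0.0, -0.0, -0.6]
grip_width: 0.993
t 14.93 p [ 0.5668 -0.2376  0.1499] yaw(y) -67.96 z [-0.003  0.001 -1.   ] F [ 0.  -0.  -0.6] g 0.993 q [ 0.59  0.39 -0.34  1.58  0.14  1.2  -0.96]
yaw shift [ 0.0016 -0.0007  0.0099] turn [-0.0022  0.0024  0.1159]
yawflip shift [ 0.0016 -0.0007  0.0099] turn [-0.0036 -0.0034 -3.0257]
```

```bash
python3 -m handwheel '[[[0.0016,-0.0007,0.01,-0.002,0.002,0.116,0.085],[0.0016,-0.0007,0.01,-0.002,0.002,0.116,0.085],[0.0016,-0.0007,0.01,-0.002,0.002,0.116,0.085]]]'
python3 - <<'E'
from h import *
import pickle
st(); o=manip.get_obs(); im=manip.camera("wrist"); cv2.imwrite("pics/w9.png",im); pickle.dump(o,open("w9.pkl","wb"))
E
```

```text
clock: 15.3
position: [0.5686, -0.2364, 0.1412]
ee_rot: [0.99, 0.138, 0.0, 0.0]
ft_force: [0.2, -0.1, -0.0]
grip_width: 0.993
t 15.3 p [ 0.5686 -0.2364  0.1412] yaw(y) -74.13 z [ 0.001 -0.    -1.   ] F [ 0.2 -0.1 -0. ] g 0.993 q [ 0.58  0.39 -0.33  1.59  0.13  1.18 -1.07]
```

View pics/w9.png

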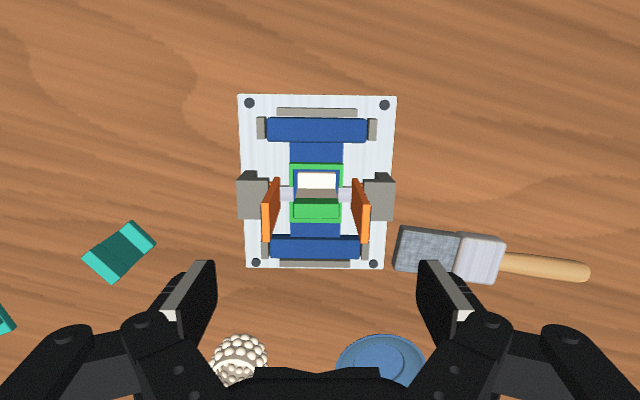

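Run:
```python
from h import *
im=cv2.imread("pics/w9.png"); crop(im,230,160,175,120,4.5,"pics/w9c.png")
```

```text
(no output)
```

View pics/w9c.png

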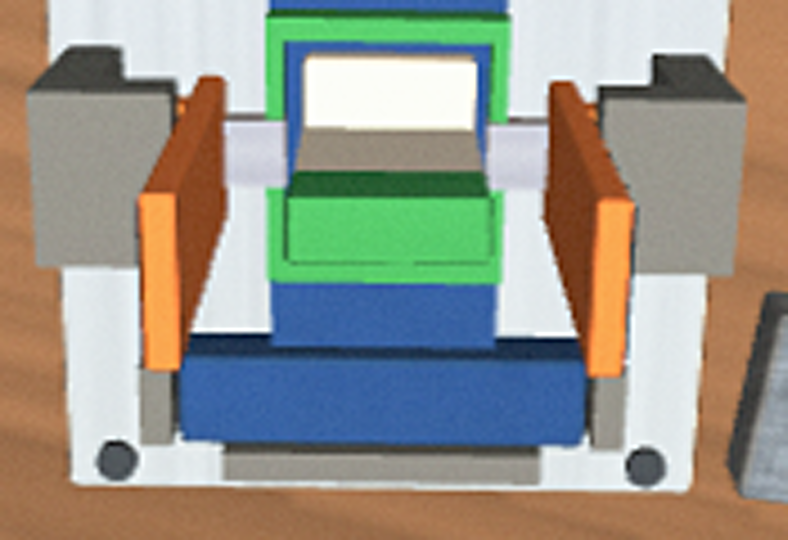

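Run:
```python
from h import *
import pickle
o=pickle.load(open("w9.pkl","rb")); cp=cam_pose("wrist",o)
f=lambda L,z:onplane("wrist",np.array(L)/4.5+[230,160],z,cp)[:,:2]*1000
l=f([(138,192),(180,194),(182,369),(145,369)],.088); r=f([(597,199),(636,200),(626,375),(590,375)],.088)
print(l.mean(0),r.mean(0),(l.mean(0)+r.mean(0))/2, r.mean(0)-l.mean(0), np.degrees(np.arctan2(*(r.mean(0)-l.mean(0))[::-1])))
A=R.from_quat(o["ee_rot"]); 
for q in(l,r): print(np.round(A.inv().apply(np.c_[q/1000-o["position"][:2],np.zeros(4)])*1000,1)[:,:2].tolist())
go([.568,-.2363,.050],-74.6)
```

```text
[ 558.58839403 -207.13527742] [ 574.37577998 -266.00989176] [ 566.482087   -236.57258459] [ 15.78738595 -58.87461434] -74.98912227692955
[[11.3, -33.5], [11.0, -27.9], [-14.3, -28.6], [-14.3, -33.7]]
[[10.3, 27.5], [10.2, 32.6], [-15.2, 32.5], [-15.2, 27.5]]
yaw shift [-0.0007 -0.0006  0.0915] turn [ 0.001  -0.0012  0.0077]
yawflip shift [-0.0007 -0.0006  0.0915] turn [ 1.9000e-03  1.6000e-03 -3.1339e+00]
```

The catches are symmetric about the tool (±30 mm). Descending with the jaws fully open.

```bash
python3 -m handwheel '[[[-0.0013,0,0.04,0.001,-0.001,0.008,0.085],[-0.0013,0,0.07,0.001,-0.001,0.008,0.085],[-0.0013,0,0.088,0.001,-0.001,0.008,0.085],[-0.0013,0,0.0915,0.001,-0.001,0.008,0.085],[-0.0013,0,0.0915,0.001,-0.001,0.008,0.085]]]'
python3 - <<'E'
from h import *
st(); cv2.imwrite("pics/w10.png",manip.camera("wrist"));cv2.imwrite("pics/s10.png",cv2.resize(manip.camera("side")[120:270,280:480],None,fx=4,fy=4))
E
```

```text
clock: 15.98
position: [0.5683, -0.2371, 0.051]
ee_rot: [0.991, 0.133, 0.001, 0.0]
ft_force: [-0.6, -0.7, 0.3]
grip_width: 0.998
t 15.97 p [ 0.5683 -0.2371  0.051 ] yaw(y) -74.73 z [ 0.002 -0.    -1.   ] F [-0.6 -0.7  0.3] g 0.998 q [ 0.57  0.49 -0.31  1.66  0.17  1.02 -1.1 ]
```

View pics/w10.png

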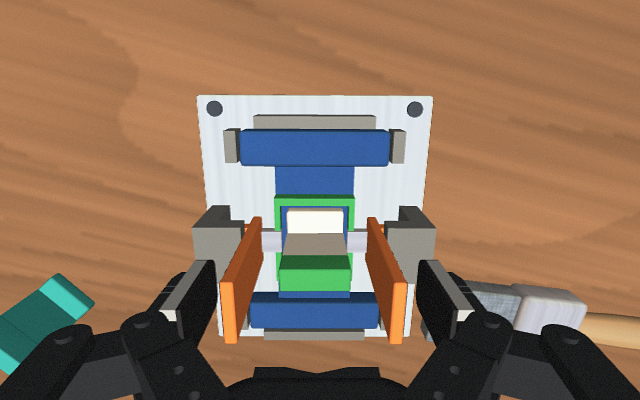

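View pics/s10.png

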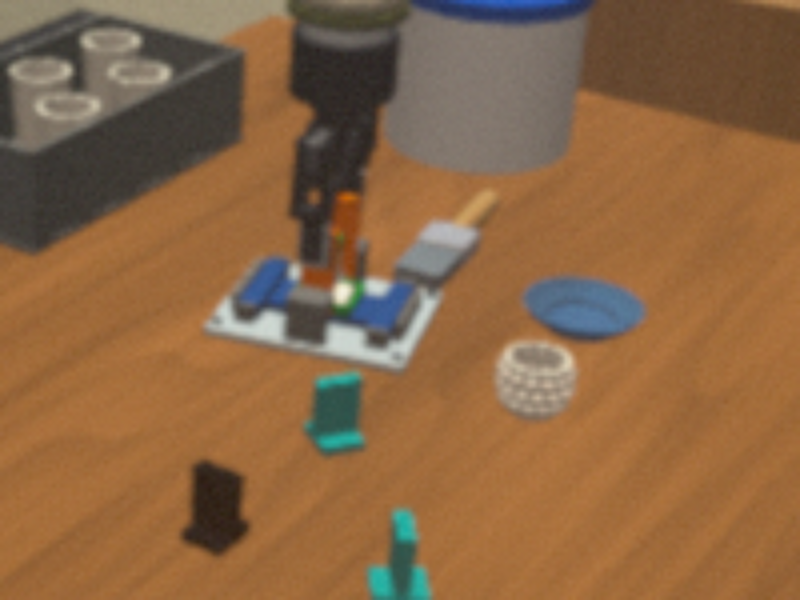

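The fingers straddle both catches (pads at 212 and 425, catches at 230 and 395) and sit above the lips. Pinching at 25 N.

```bash
python3 -m handwheel '[[[0,0,0,0,0,0,0.066],[0,0,0,0,0,0,0.06],[0,0,0,0,0,0,0.04],[0,0,0,0,0,0,0.04],[0,0,0,0,0,0,0.04]]]' 25
python3 - <<'E'
from h import *
st(); cv2.imwrite("pics/w11.png",manip.camera("wrist"))
E
```

```text
clock: 16.7
position: [0.5683, -0.2366, 0.0513]
ee_rot: [0.991, 0.133, 0.001, 0.0]
ft_force: [-2.7, 3.0, 8.5]
grip_width: 0.592
t 16.7 p [ 0.5683 -0.2366  0.0513] yaw(y) -74.72 z [ 0.002 -0.    -1.   ] F [-2.7  3.   8.5] g 0.592 q [ 0.57  0.49 -0.31  1.66  0.17  1.02 -1.1 ]
```

View pics/w11.png

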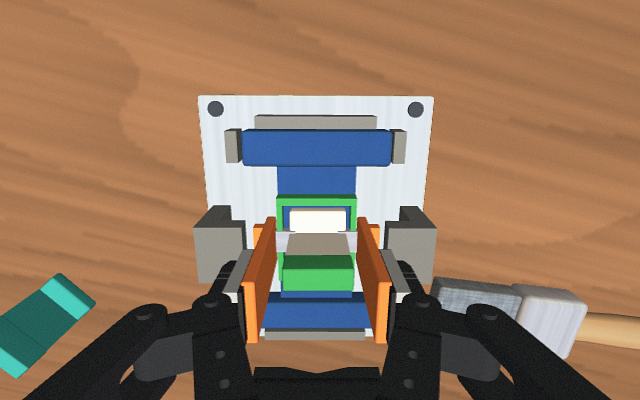

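```bash
python3 -m handwheel '[[[0,0,-0.002,0,0,0,0.03],[0,0,-0.005,0,0,0,0.03],[0,0,-0.009,0,0,0,0.03],[0,0,-0.014,0,0,0,0.03],[0,0,-0.02,0,0,0,0.03],[0,0,-0.02,0,0,0,0.03]]]' 27
python3 - <<'E'
from h import *
st(); cv2.imwrite("pics/w12.png",manip.camera("wrist"))
E
```

```text
clock: 17.5
position: [0.5681, -0.2371, 0.0709]
ee_rot: [0.991, 0.133, 0.001, 0.0]
ft_force: [0.3, 0.8, -2.7]
grip_width: 0.589
t 17.5 p [ 0.5681 -0.2371  0.0709] yaw(y) -74.75 z [ 0.002 -0.001 -1.   ] F [ 0.3  0.8 -2.7] g 0.589 q [ 0.57  0.46 -0.32  1.65  0.16  1.05 -1.1 ]
```

View pics/w12.png

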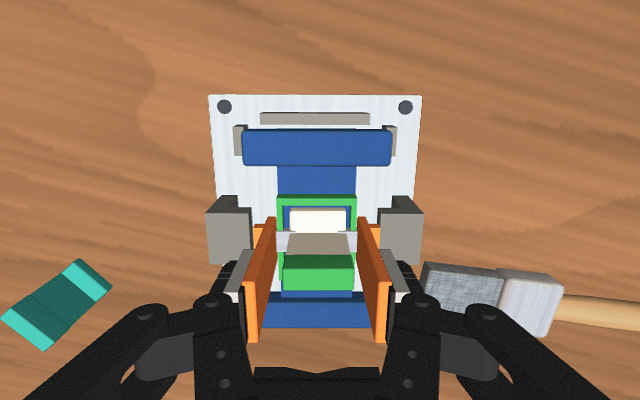

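The cassette is rising with the gripper: the dock shrinks in view while the cassette stays put, and the load is 2.7 N against 2.8 N expected. Lifting the rest slowly.

```bash
python3 -m handwheel '[[[0,0,-0.008,0,0,0,0.03],[0,0,-0.02,0,0,0,0.03],[0,0,-0.035,0,0,0,0.03],[0,0,-0.05,0,0,0,0.03],[0,0,-0.064,0,0,0,0.03],[0,0,-0.074,0,0,0,0.03],[0,0,-0.08,0,0,0,0.03],[0,0,-0.08,0,0,0,0.03]]]'; python3 -m handwheel '[[[0,0,0,0,0,0,0.03],[0,0,0,0,0,0,0.03],[0,0,0,0,0,0,0.03],[0,0,0,0,0,0,0.03]]]'
python3 - <<'E'
from h import *
st(); cv2.imwrite("pics/w13.png",manip.camera("wrist"));cv2.imwrite("pics/s13.png",cv2.resize(manip.camera("side")[100:300,220:460],None,fx=3,fy=3));cv2.imwrite("pics/t13.png",manip.camera("top"));st()
E
```

```text
clock: 18.55
position: [0.5678, -0.237, 0.1504]
ee_rot: [0.991, 0.133, 0.0, 0.0]
ft_force: [0.8, 0.7, -3.3]
grip_width: 0.589
clock: 19.05
position: [0.5676, -0.2369, 0.15]
ee_rot: [0.991, 0.133, 0.0, 0.0]
ft_force: [-0.4, -0.4, -2.5]
grip_width: 0.59
t 19.05 p [ 0.5676 -0.2369  0.15  ] yaw(y) -74.74 z [ 0.001  0.    -1.   ] F [-0.4 -0.4 -2.5] g 0.59 q [ 0.58  0.39 -0.33  1.58  0.13  1.2  -1.08]
t 19.2 p [ 0.5677 -0.2369  0.1501] yaw(y) -74.74 z [ 0.001 -0.    -1.   ] F [-0.2  1.  -3.3] g 0.589 q [ 0.58  0.39 -0.33  1.58  0.13  1.2  -1.08]
```

View pics/w13.png

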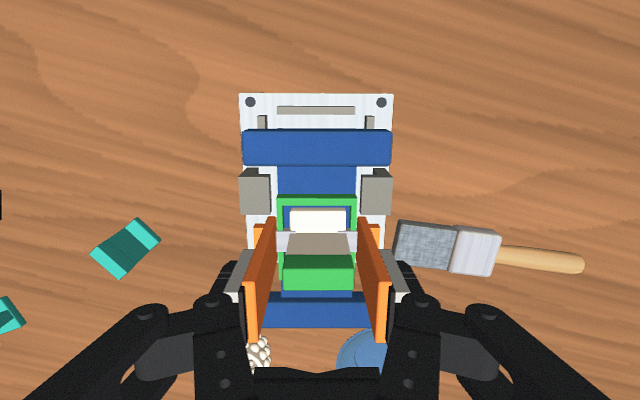

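View pics/s13.png

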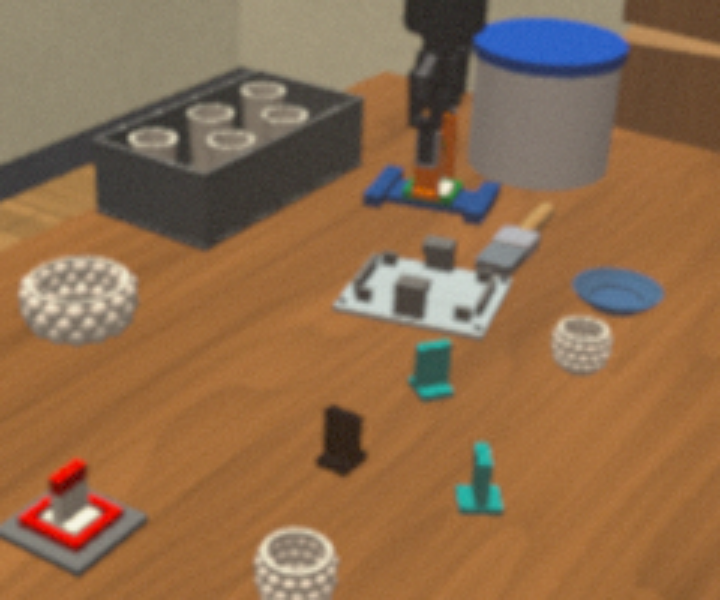

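View pics/t13.png

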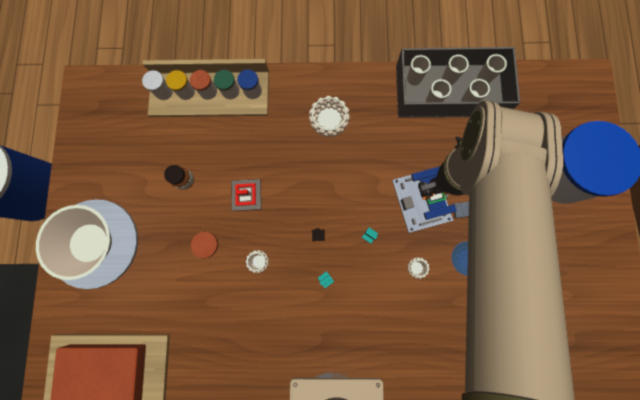

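The cassette is held about 99 mm up, level, clear of the dock and still. The green tile is in its pocket (317,225), the red tile is in the nest, and the bystanders haven't moved. Handing in.

```bash
python3 -c "
from h import *
print(manip.hand_in()); st()"
```

```text
the job is handed in; nothing more can be done
None
the job is handed in; nothing more can be done
```

I placed both tiles and handed the job in at about 19 s, with the cassette still held by its catches about 99 mm above the dock. No verdict was reported.

- **Red tile:** it is in the reject nest. I let it go at floor-contact height, and the wrist view showed it upright with its foot inside the red rim.
- **Green tile:** it is in the cassette's pocket, let go while the cassette was still docked. It still looked seated in the last wrist picture.
- **Cassette:** both catches were pinched with the grip set to 25 N, raised to 27 N for the lift. At the end it looked level and clear of the dock. The arm was still to within about 0.1 mm, and the measured load of 2.5 to 3.3 N fits the expected 2.8 N.
- **Bystanders:** none looked moved in the last top and side pictures; the arm hid part of the saucer and brush in the top view.

**Checks that disagreed:**
- **Pinch width:** the gripper reported an opening of about 50 mm on the pinched catches, where 54 mm was expected. I put this down to flex in the fingers. How far each catch was pressed in could not be read directly, but the hooks did come free of the lips.
- **Tile positions after release:** I could not measure these by colour, because each tag merged with the rim of the same colour. I judged both by eye instead.

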